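# Refit the filter stack of a solder-fume extractor

## Task

The bench fume extractor stands with its hood off: rebuild its filter on the centre tube. Slide on the pleated cartridge, then the stepped steel end plate with its step upwards, then the black clamp cap: its slot goes down over the T-head, and it is pressed down against the sprung seat until it bottoms on the tube, turned clockwise (seen from above) until its ridges have passed under the T-head, and let up so that the T-head rests locked in the pockets. Never press or force anything of it with more than 30 N, let go of everything, and leave the other things on the desk where they are.

Things in the scene. Friction and masses are not known exactly. Their poses are not given: they have to be found in the camera images.
- extractor: the extractor's grey steel fan housing, 180 (x) x 150 (y) x 50 mm high, fixed to the desk. Origin: centre of its underside, at desk level; z up. From its middle, on this z axis, stands an upright slotted aluminium tube, 28 mm in diameter, with a steel T-head on top, and round its foot a black rubber seat. The tube is on a screw stem, set up to 5 mm higher or lower each time
- filter_axis (a point): centre of the top of the free seat, on the tube's axis, 70 mm above the desk, with the extractor's axes (the point stays there when the seat moves). The seat, 72 mm across, is sprung: it yields from 6 N, 0.4 N per mm more, over 15 mm. The bare stack puts the undersides at 70 (cartridge), 110 (end plate) and 130 mm (cap) above the desk; clamped, all are 1 to 11 mm lower, as the tube is set
- t_head_line (a point): a point on the tube's axis 132 mm above the desk, with the extractor's axes. The T-head's centre lies up to 5 mm above or below it, unknown until felt. T-head: a level bar 26 mm long (along this x axis), 6 mm thick, round on top and at its ends, flat underneath, on a 7 mm neck. The neck stands on the tube's flat shoulder, 8.2 mm under the bar's underside; the tube's top 3 mm taper from 28 to 23 mm
- cartridge: pleated filter cartridge, a white paper ring between two black end rims, 66 mm outside diameter, 40 mm high, bore 30.5 mm, 0.14 to 0.23 kg, standing upright. Origin: centre of the underside; z up along its axis. It goes on first
- end_plate: steel end plate, a stepped ring: flange 66 mm diameter and 6 mm thick, on it a step of 52 mm diameter up to 20 mm; bore 30.5 mm, about 0.08 kg. Origin: centre of the underside of the flange; z up, through the step. It lies step upwards. It goes on second
- cap: black clamp cap, a knurled round cup: rim 62 mm outside, 48 mm inside, 18 mm high, open at the top, with a slotted 5 mm floor; about 0.08 kg. Origin: centre of the underside; z up, x along the slot. It lies open side up, and goes on so
- cap_slot (a point): centre of the cap's slot, on top of the floor, 5 mm above the cap's underside; the point has the cap's axes. The slot, 29.5 x 9.5 mm, long side along x, lets the T-head through when aligned. Pressed down (4 to 9 N for the spring) the floor meets the tube's solid shoulder; there, or up to 0.7 mm higher, the ridges clear the bar and the cap turns. Locked, it stands 3.2 mm above the shoulder
- cap_pocket (a point): one of the cap's two pockets (its twin is across the axis), on top of the floor, 11 mm from the axis, 77 deg counter-clockwise (from above) of the slot's +x end. Between slot and pocket, at 37 deg, stands a ridge 2.5 mm high; beyond the pocket a stop 6 mm high. Turning the cap 77 deg clockwise (66 to 88) from aligned sets the pockets under the bar; the ridges pass it only when pressed down
- solder_reel: bystander: reel of solder, 56 mm diameter, 46 mm high; origin at the centre of its underside
- multimeter: bystander: black multimeter lying flat, 150 x 75 x 42 mm; origin at the centre of its underside
- hood: bystander: the extractor's grey hood, a ribbed drum 124 mm diameter and 123 mm high with its hose stub; origin at the centre of its underside. The job does not need it
- screwdriver: bystander: screwdriver, 190 mm long, lying flat
Mind the look-alikes: they are no part of the job. What is shaped like the cap but blue or yellow is not meant.

How it is judged:
On the way, in this order (a step that is already met when the one before it is completed fails the run):
1. the cartridge is down on the seat, round the tube (z of cartridge in the frame of extractor below 0.0705 m and contact force between cartridge and extractor above 0.5 N and horizontal distance between cartridge and extractor below 0.003 m and angle between cartridge's own z axis and vertical below 0.06 rad), for 0.2 s.
2. the end plate is down on the cartridge, step upwards (z of end_plate in the frame of cartridge between 0.0385 and 0.0408 m and horizontal distance between end_plate and extractor below 0.003 m and angle between end_plate's own z axis and vertical below 0.06 rad), for 0.2 s.
3. the cap is over the T-head, turned past the ridges and held down by the T-head (z of cap in the frame of end_plate between 0.0185 and 0.0208 m and horizontal distance between cap and extractor below 0.005 m and angle between cap's own z axis and vertical below 0.06 rad and angle between the x axis of cap and the x axis of extractor, either way round above 1.13 rad and contact force between cap and extractor above 1.5 N), for 0.2 s.
At the end, for the whole second after the job is handed in: Cartridge on the seat, end plate on the cartridge (step up) and cap on the end plate, centred on the tube to 3 mm (cap 5 mm) and level; the cap turned 65 deg or more from aligned, the T-head bearing on it with 1.5 N or more; all released and at rest (all of step 1 and all of step 2 and all of step 3 and linear speed of cap below 0.01 m/s and contact force between the fingers and anything else below 0.1 N); the robot touches nothing.
It fails at once if the stack was loaded with more than 30 N (contact force between cartridge and extractor above 30 N or contact force between end_plate and cartridge above 30 N or contact force between cap and end_plate above 30 N).
It fails at once if the cap was forced against the tube or T-head with more than 30 N (contact force between cap and extractor above 30 N).
It fails at once if a bystander was disturbed (distance of any of solder_reel, multimeter, hood, screwdriver from where it was at the start of the episode above 0.02 m).
It also fails if it takes over 72 s, if anything falls off the work surface, if the arm or the gripper's body presses on something with over 40 N, if the wrist force passes 120 N, or if a joint passes its speed limit or range.

## Robot

A 6-joint arm with a two-finger parallel gripper is mounted at the origin on the work surface. World frame = base frame: x ahead of the robot, y to its left, z up, the work surface at z = 0. Lengths are in m, angles in rad, forces in N, time in s.
With the tool pointing down it reaches from about 0.275 to 0.85 m from the base axis. Payload 19 kg.
Tool frame: the origin (TCP) lies midway between the tips of the shut fingers; the grasp point (between the pads) lies 19 mm behind it; z points along the fingers, y is the line along which they close (so a half turn about z gives the same grasp; the last joint's range is limited). The gripper opens to 85 mm and grips with 20 to 120 N. Pads are 22 mm wide; open, the fingers measure 114 mm over their backs; the gripper's body (76 mm by 85 mm) begins 54 mm behind the grasp point. The pads swing forward as they close: fully open they stand 13 mm farther back than shut.
Start: joints at [1.155, 0.15, 1.437, -0, 1.554, -0.134], TCP at [0.16, 0.552, 0.231] pointing down, gripper open.
Joint ranges: [-2.8, 2.8], [-0.68, 2.1], [0.12, 2.68], [-1.39, 4.53], [0.16, 2.79], [-2.81, 2.81]. Speed limits (rad/s): [1.89, 1.89, 2.22, 3.01, 3.01, 3.01].

## Interface

Orientations are given as a unit quaternion [w, x, y, z].
In Python, from rig import r gives the robot as it stands.
- The arm moves only by the shell command python3 -m jog 'ROWS'. ROWS is JSON, a list of rows, each a list of 7 numbers: the shift along the tool's x, y, z in m, then the turn, a rotation vector about the tool's x, y, z in rad, then the finger opening in m, from 0 to 0.0854. A call has 1 to 20 rows; each row shifts and turns the commanded pose from where the row before left it, along the tool's axes as they then stand; what a row does not reach is not made up. A row lasts 1/12 s, in which the tool goes at most 41.7 mm and 7.16 degrees, less where a joint would pass 70% of its speed; a pose out of reach is approached as far as the arm can. A call is refused whole if a number of a shift passes 0.0417 or a number of a turn 0.125, either way. A call with a gripper value outside its range is refused whole. The fingers move at their own pace and stop on an object; the grip force is fixed at half the most. Time passes only in rows, so rows that do not move let the fingers close. It gives the time, the measured TCP pose, the force, the opening and the grip force at its end, in the units of the state.
- r.read_state(): the state, without advancing time (a new reading comes with each control period).
- r.get_image(name): name is "side" or "top" or "wrist"; returns (picture, depth): 400x640x3 uint8, blue, green, red; 400x640 float32, m along the optical axis (not along the pixel's ray), 0 where there is no reading.
- r.get_calibration(name): a dict with "fx", "fy", "cx", "cy" (pixels), "view" (4x4, takes a point from world to camera coordinates). Camera axes: x right, y down, z forward; pixel columns grow to the right and rows downward; lengths in m; the calibration is good to about 2 mm. A picture is of the moment at which its call begins: read the wrist's pose just before it. get_calibration takes no time and is no camera call; for the wrist camera it gives the pose at the moment of the call.
- r.finish_job(): hands the job in; it is judged then, once.
The state is a dict: "time_s": time; "q": joint angles; "qd": joint speeds; "tau": joint torques, N m; "tool_pos": TCP position; "tool_rot": TCP orientation; "contact_force": force on the tool from outside, world axes, zero at the start; "moment": the same for the moment, N m; "width": finger opening in m; "grasp_force": force on a finger pad.
Only numpy, scipy, OpenCV 4.12 (cv2) and the standard library are available. Lean on these libraries where they do the work, as an engineer would, in place of code of your own. Each camera call takes 0.05 s, during which the arm holds its last target. There are 200 camera calls.

## Working session

There is one attempt and no reset: what is moved stays moved. The work goes in short steps, Python scripts to look and compute and a shell command to move; the robot and the scene stay as the last step left them, time stands still between calls to the robot, and variables do not carry over. Pictures are saved under pics/ and viewed, at most 10 in all, crops included, and the job is handed in when it is done.

```bash
ls; mkdir -p pics; python3 - <<'E'
from rig import r
import cv2,numpy as np
s=r.read_state();print(s)
for n in("top","side"):
    im,d=r.get_image(n);cv2.imwrite(f"pics/{n}0.png",im);np.save(f"pics/{n}0.npy",d)
    c=r.get_calibration(n);print(n,c["fx"],c["cx"],c["cy"],np.round(c["view"],3).tolist())
E
```

```text
pics
{'time_s': 0.0, 'q': array([ 1.15500384e+00,  1.50990756e-01,  1.43800157e+00, -1.30950662e-05,
        1.55382214e+00, -1.34003637e-01]), 'qd': array([ 0.00043152, -0.00046342, -0.00181877,  0.00085745, -0.00046614,
        0.00161736]), 'tau': array([ 1.22833037e-03, -7.13044238e+01, -5.70869243e+01,  2.53038866e-05,
        8.78688617e-03,  1.21167204e-06]), 'tool_pos': array([0.15981863, 0.55208965, 0.23068743]), 'tool_rot': array([-1.59527900e-04,  1.40428590e-01,  9.90090621e-01, -5.89741388e-04]), 'contact_force': array([ 0.81647336,  0.24062408, -0.66291925]), 'moment': array([-0.00415981, -0.00662676,  0.04427886]), 'grasp_force': 0.0, 'width': 0.08545484777953183}
top 381.73585631749427 316.8624295884479 195.68353054121047 [[0.086, -0.996, 0.004, -0.141], [-0.975, -0.085, -0.204, 0.561], [0.204, 0.014, -0.979, 1.156], [0.0, 0.0, 0.0, 1.0]]
side 392.34016510969525 320.6121362933526 201.49275607610906 [[-0.992, -0.124, 0.001, 0.55], [-0.071, 0.559, -0.826, 0.16], [0.102, -0.82, -0.563, 0.999], [0.0, 0.0, 0.0, 1.0]]
```

View pics/top0.png

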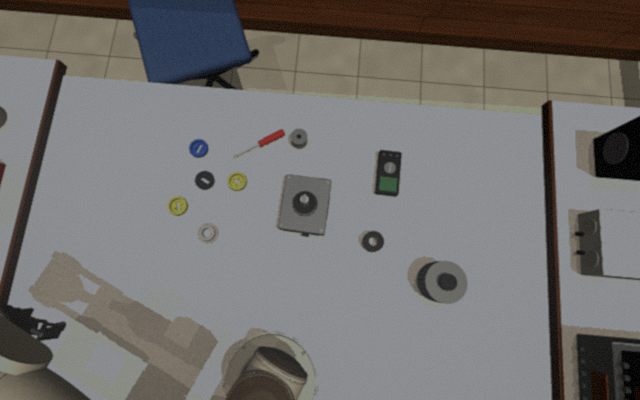

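View pics/side0.png

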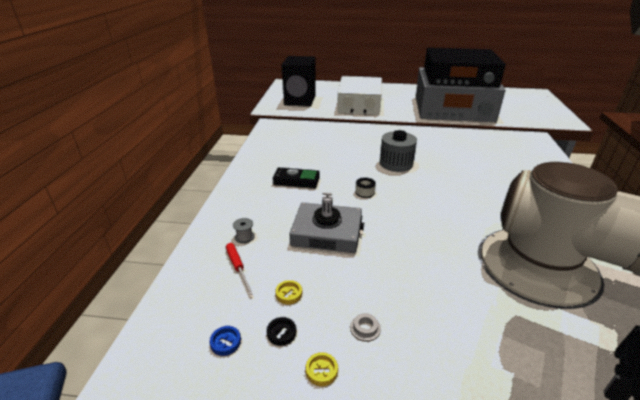

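Top view: extractor (305,204), cartridge (373,241), end plate (208,233); bystanders are the reel (299,138), screwdriver (260,143), multimeter (388,172) and hood (442,282). There are four cap shapes: black (205,180), blue (199,148), and yellow (237,181) and (178,206). Only the black one fits "black clamp cap". In the side view it is at (281,331).

```bash
cat > h.py <<'E'
from rig import r
import cv2,numpy as np
def cloud(n,d,c):
    v,u=np.mgrid[0:400,0:640]
    P=np.stack([(u-c["cx"])/c["fx"]*d,(v-c["cy"])/c["fy"]*d,d],-1)
    V=np.array(c["view"]);return (P-V[:3,3])@V[:3,:3]   # R^T(p-t)
def ray(c,uv,z):
    V=np.array(c["view"]);R=V[:3,:3];o=-R.T@V[:3,3]
    uv=np.atleast_2d(uv).astype(float)
    w=np.stack([(uv[:,0]-c["cx"])/c["fx"],(uv[:,1]-c["cy"])/c["fy"],np.ones(len(uv))],-1)@R
    return o+w*((z-o[2])/w[:,2])[:,None]
E
python3 - <<'E'
from h import *
c=r.get_calibration("top");im=cv2.imread("pics/top0.png");d=np.load("pics/top0.npy")
W=cloud("top",d,c)
for n,(u,v,R,z) in dict(cart=(373,241,18,.04),plate=(208,233,16,.013),cap=(205,180,15,.018),extr=(305,204,40,.05),reel=(299,138,16,.046),hood=(442,282,40,.12),meter=(388,172,35,.042)).items():
    w=W[v-R:v+R,u-R:u+R]; m=(w[...,2]>0.008 if z<.03 else w[...,2]>z-.01)
    if n=="extr": m&=w[...,2]<.06
    k,l,st,ce=cv2.connectedComponentsWithStats(m.astype(np.uint8));b=1+np.argmax(st[1:,4]);m=l==b
    p=w[m]; (x,y),(a,bb),t=cv2.minAreaRect(p[:,:2].astype(np.float32)*1000)
    print(n,"centre",round(x),round(y),"size",round(a),round(bb),"ang",round(t,1),"ztop",np.round(np.percentile(p[:,2],[50,95]),3))
g=im[160:205,180:230];g2=cv2.resize(im[130:250,160:280],(600,600),interpolation=cv2.INTER_CUBIC);cv2.imwrite("pics/crop1.png",g2)
E
```

```text
cart centre 385 -217 size 64 240 ang 44.4 ztop [0.04  0.044]
plate centre 393 83 size 403 58 ang 78.5 ztop [0.019 0.024]
cap centre 603 289 size 64 61 ang 35.0 ztop [0.016 0.021]
extr centre 544 -54 size 151 184 ang 87.2 ztop [0.05  0.054]
reel centre 770 -12 size 54 53 ang 51.5 ztop [0.045 0.049]
hood centre 338 -490 size 45 47 ang 4.8 ztop [0.122 0.126]
meter centre 527 -253 size 111 487 ang 67.4 ztop [0.035 0.042]
```

View pics/crop1.png

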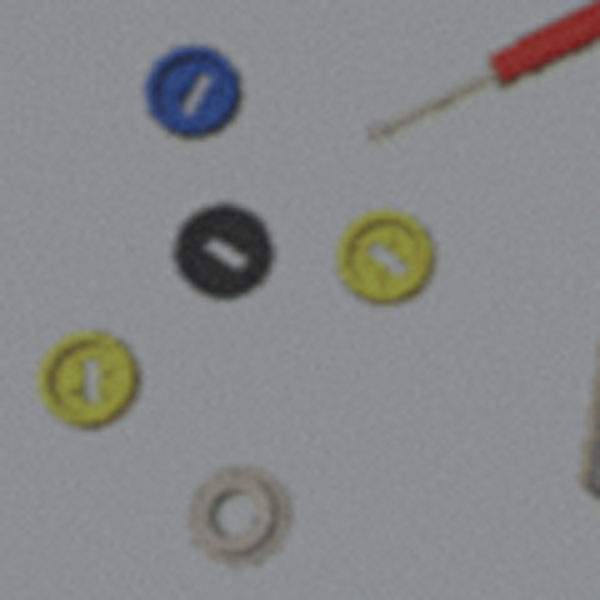

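Crop: the black cap is at (224,251), which is top-image pixel (205,180). Its colour sets it apart from the blue and yellow ones, so this is the cap to use.

```bash
python3 - <<'E'
from h import *
c=r.get_calibration("top");d=np.load("pics/top0.npy");W=cloud("top",d,c)
for n,(u,v,z) in dict(cart=(373,241,.04),plate=(208,233,.02),cap=(205,180,.018)).items():
    g=ray(c,(u,v),z)[0]
    m=(np.linalg.norm(W[...,:2]-g[:2],axis=-1)<.045)&(W[...,2]>z-.008)&(W[...,2]<z+.02)
    (x,y),R=cv2.minEnclosingCircle(W[m][:,:2].astype(np.float32)*1000); print(n,g.round(3),W[m].mean(0).round(3),round(x),round(y),round(R))
from scipy.spatial.transform import Rotation as Ro
s=r.read_state();V=np.array(r.get_calibration("wrist")["view"]);T=np.eye(4);q=s["tool_rot"];T[:3,:3]=Ro.from_quat(q[[1,2,3,0]]).as_matrix();T[:3,3]=s["tool_pos"]
X=np.linalg.inv(T)@np.linalg.inv(V);print(X.round(3)); print(T.round(3))
for t in [(.385,-.2)]: print((T[:3,:3].T@(np.array([*t,.231])-T[:3,3])).round(3))
E
```

```text
cart [ 0.445 -0.28   0.04 ] [ 0.447 -0.28   0.04 ] 447 -280 33
plate [0.427 0.247 0.02 ] [0.429 0.254 0.019] 429 254 26
cap [0.6   0.283 0.018] [0.602 0.288 0.016] 603 289 32
[[-0.    -0.953 -0.304  0.077]
 [ 1.     0.    -0.002  0.001]
 [ 0.002 -0.304  0.953 -0.143]
 [ 0.     0.     0.     1.   ]]
[[-0.961  0.278 -0.     0.16 ]
 [ 0.278  0.961 -0.001  0.552]
 [ 0.    -0.001 -1.     0.231]
 [ 0.     0.     0.     1.   ]]
[-0.425 -0.66   0.   ]
```

```bash
python3 -m jog '[[-0.0269,-0.0238,0,0,0,0,0.0854],[-0.0269,-0.0238,0,0,0,0,0.0854],[-0.0269,-0.0238,0,0,0,0,0.0854],[-0.0269,-0.0238,0,0,0,0,0.0854],[-0.0269,-0.0238,0,0,0,0,0.0854],[-0.0269,-0.0238,0,0,0,0,0.0854],[-0.0269,-0.0238,0,0,0,0,0.0854],[-0.0269,-0.0238,0,0,0,0,0.0854],[-0.0269,-0.0238,0,0,0,0,0.0854],[-0.0269,-0.0238,0,0,0,0,0.0854],[-0.0269,-0.0238,0,0,0,0,0.0854],[-0.0269,-0.0238,0,0,0,0,0.0854],[-0.0269,-0.0238,0,0,0,0,0.0854],[-0.0269,-0.0238,0,0,0,0,0.0854],[-0.0269,-0.0238,0,0,0,0,0.0854],[-0.0269,-0.0238,0,0,0,0,0.0854],[-0.0269,-0.0238,0,0,0,0,0.0854],[-0.0269,-0.0238,0,0,0,0,0.0854],[-0.0269,-0.0238,0,0,0,0,0.0854],[-0.0269,-0.0238,0,0,0,0,0.0854]]'
python3 - <<'E'
from h import *
s=r.read_state();print(s["tool_pos"],s["q"].round(2));c=r.get_calibration("wrist")
im,d=r.get_image("wrist");cv2.imwrite("pics/w1.png",im);np.savez("pics/w1.npz",d=d,**c)
E
```

```text
time_s: 1.77
tool_pos: [0.5448, -0.0563, 0.231]
tool_rot: [-0.0, 0.141, 0.99, -0.0]
contact_force: [1.2, 0.8, -0.1]
width: 0.0856
grasp_force: 0.0
[ 0.54483919 -0.05632439  0.23103591] [-0.24  0.09  1.5  -0.    1.55 -1.53]
```

View pics/w1.png

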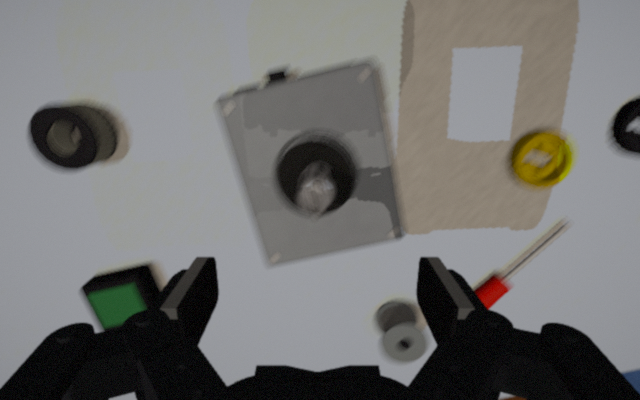

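The wrist view shows the housing with its corners near (220,100), (375,62), (400,235) and (270,263). The seat is at (316,172), the T-head at (318,190), and the cartridge at (70,137), all slightly blurred.

```bash
cat >> h.py <<'E'
from scipy.optimize import least_squares
def circ(P):
    f=lambda p:np.hypot(P[:,0]-p[0],P[:,1]-p[1])-p[2]
    s=least_squares(f,[*P.mean(0)[:2],.03],loss="soft_l1",f_scale=.001);return s.x,np.median(abs(s.fun))
def shot(name,n="wrist"):
    s=r.read_state();c=r.get_calibration(n);im,d=r.get_image(n);cv2.imwrite(f"pics/{name}.png",im);np.savez(f"pics/{name}.npz",d=d,**c);return im,d,c,s
E
python3 - <<'E'
from h import *
s=r.read_state()
im,d,c,s=shot("w2");W=cloud("wrist",d,c);print(s["tool_pos"])
near=np.linalg.norm(W[...,:2]-[.544,-.054],axis=-1)
ok=d>0
m=ok&(W[...,2]>.044)&(W[...,2]<.056)&(near<.16)
m=cv2.morphologyEx(m.astype(np.uint8),cv2.MORPH_OPEN,np.ones((5,5)))>0
p=W[m];print("housing",cv2.minAreaRect(p[:,:2].astype(np.float32)*1000),np.median(p[:,2]))
m=ok&(W[...,2]>.112)&(W[...,2]<.15)&(near<.05);p=W[m];
if len(p):
  print("tube top",len(p),np.median(p,0).round(4),p.min(0).round(4),p.max(0).round(4))
  q=p[p[:,2]>.127];print(len(q),cv2.minAreaRect(q[:,:2].astype(np.float32)*1000))
# seat: dark pixels cast on z=.07
h=cv2.cvtColor(im,cv2.COLOR_BGR2GRAY)
m=ok&(abs(W[...,2]-.068)<.006)&(near<.06);print("seat",m.sum(),end=" ")
cn=max(cv2.findContours(m.astype(np.uint8),0,1)[0],key=cv2.contourArea)[:,0]
h=cv2.convexHull(cn)[:,0];print(circ(ray(c,h,.07)))
g=ray(c,(70,137),.04)[0];nc=np.linalg.norm(W[...,:2]-[.447,-.28],axis=-1)
m=ok&(abs(W[...,2]-.04)<.006)&(nc<.06);print("cart",m.sum(),circ(ray(c,cv2.convexHull(max(cv2.findContours(m.astype(np.uint8),0,1)[0],key=cv2.contourArea))[:,0],.04)))
E
```

```text
[ 0.54722223 -0.06088757  0.23025857]
housing ((545.9459228515625, -54.33219909667969), (150.20419311523438, 179.1070556640625), 87.2884521484375) 0.05033515776263697
tube top 1115 [ 0.5438 -0.0534  0.1239] [ 0.5326 -0.068   0.112 ] [ 0.5596 -0.0406  0.1394]
292 ((546.467041015625, -54.2470588684082), (6.5268449783325195, 25.889907836914062), 86.57898712158203)
seat 3442 (array([ 0.54630531, -0.05433621,  0.03594243]), np.float64(9.263907833832394e-05))
cart 3147 (array([ 0.44737823, -0.27956198,  0.03341493]), np.float64(0.0005755269081647377))
```

```bash
python3 -m jog '[[0.0039,-0.0304,0.011,0,0,0,0.0854],[0.0039,-0.0304,0.011,0,0,0,0.0854],[0.0039,-0.0304,0.011,0,0,0,0.0854],[0.0039,-0.0304,0.011,0,0,0,0.0854],[0.0039,-0.0304,0.011,0,0,0,0.0854],[0.0039,-0.0304,0.011,0,0,0,0.0854],[0.0039,-0.0304,0.011,0,0,0,0.0854],[0.0039,-0.0304,0.011,0,0,0,0.0854],[0,0,0,0,0,0,0.0854],[0,0,0,0,0,0,0.0854],[0,0,0,0,0,0,0.0854],[0,0,0,0,0,0,0.0854]]'
python3 - <<'E'
from h import *
im,d,c,s=shot("w3");W=cloud("wrist",d,c);print(s["tool_pos"],s["contact_force"])
nc=np.linalg.norm(W[...,:2]-[.447,-.28],axis=-1)
m=(d>0)&(abs(W[...,2]-.04)<.006)&(nc<.06);C,_=circ(ray(c,cv2.convexHull(max(cv2.findContours(m.astype(np.uint8),0,1)[0],key=cv2.contourArea))[:,0],.04));print(C)
e=C[:2]-s["tool_pos"][:2];print("tool dx,dy",e@[-.961,.278],e@[.278,.961])
E
```

```text
time_s: 2.87
tool_pos: [0.4472, -0.2787, 0.1437]
tool_rot: [0.0, 0.14, 0.99, -0.0]
contact_force: [0.0, -0.1, -0.3]
width: 0.0856
grasp_force: 0.0
[ 0.44717157 -0.27868678  0.14370146] [ 0.03922833 -0.06172383 -0.32864576]
[ 0.44684385 -0.28096083  0.03268584]
tool dx,dy -0.00031724856274264936 -0.0022764742792740025
```

```bash
python3 -m jog '[[0,-0.001,0.035,0,0,0,0.0854],[0,0,0.035,0,0,0,0.0854],[0,0,0.03,0,0,0,0.0854],[0,0,0.02,0,0,0,0.0854],[0,0,0.0137,0,0,0,0.0854],[0,0,0.005,0,0,0,0.0854],[0,0,0,0,0,0,0.0854],[0,0,0,0,0,0,0.05],[0,0,0,0,0,0,0.05],[0,0,0,0,0,0,0.05],[0,0,0,0,0,0,0.05],[0,0,0,0,0,0,0.05]]'
```

```text
time_s: 3.92
tool_pos: [0.4472, -0.2807, 0.0065]
tool_rot: [0.001, 0.14, 0.99, -0.001]
contact_force: [-1.2, 4.0, 9.9]
width: 0.0654
grasp_force: 65.2
```

```bash
python3 -m jog '[[0,0,-0.02,0,0,0,0.05],[0,0,-0.04,0,0,0,0.05],[0,0,-0.04,0,0,0,0.05],[0,0,-0.04,0,0,0,0.05],[0,0,-0.025,0,0,0,0.05],[-0.0036,0.0272,0,0,0,0,0.05],[-0.0036,0.0272,0,0,0,0,0.05],[-0.0036,0.0272,0,0,0,0,0.05],[-0.0036,0.0272,0,0,0,0,0.05],[-0.0036,0.0272,0,0,0,0,0.05],[-0.0036,0.0272,0,0,0,0,0.05],[-0.0036,0.0272,0,0,0,0,0.05],[-0.0035,0.0273,0,0,0,0,0.05],[-0.0035,0.0273,0,0,0,0,0.05],[0,0,0,0,0,0,0.05],[0,0,0,0,0,0,0.05],[0,0,0,0,0,0,0.05],[0,0,0,0,0,0,0.05]]'
python3 - <<'E'
from h import *
im,d,c,s=shot("w4");W=cloud("wrist",d,c);print(s["tool_pos"],s["contact_force"],s["width"])
print((s["tool_pos"][2]-.0065+.04))
zt=s["tool_pos"][2]-.0065+.04
near=np.linalg.norm(W[...,:2]-s["tool_pos"][:2],axis=-1)
m=(d>0)&(abs(W[...,2]-zt)<.008)&(near<.045);p=W[m];print(len(p),np.median(p[:,2]))
E
```

```text
time_s: 5.42
tool_pos: [0.5453, -0.0547, 0.1701]
tool_rot: [0.0, 0.141, 0.99, -0.0]
contact_force: [0.5, -0.9, -1.6]
width: 0.0657
grasp_force: 67.6
[ 0.54531766 -0.05470905  0.17014457] [ 0.51965731 -0.89854906 -1.62810062] 0.06567676008237197
0.20364457345260928
19910 0.20385349814324571
```

View pics/w4.png

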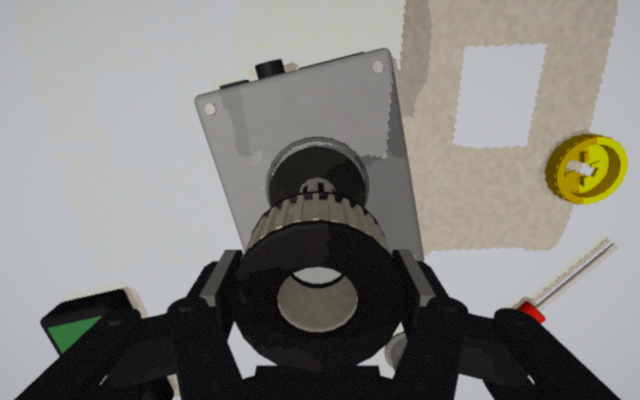

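The cartridge is held level, with its bore at (318,300). The seat and tube behind it are at (318,180). I'll fit the bore.

```bash
python3 - <<'E'
from h import *
z=np.load("pics/w4.npz");d=z["d"];c=dict(z);W=cloud("wrist",d,c)
T=np.array([.5453,-.0547]);zt=.2038
near=np.linalg.norm(W[...,:2]-T,axis=-1)
m=((d>0)&(abs(W[...,2]-zt)<.0025)&(near<.045)).astype(np.uint8)
m=cv2.morphologyEx(m,cv2.MORPH_CLOSE,np.ones((3,3)))
cs,h=cv2.findContours(m,cv2.RETR_CCOMP,1)
i=max([i for i in range(len(cs)) if h[0][i][3]>=0],key=lambda i:cv2.contourArea(cs[i]))
C,e=circ(ray(c,cs[i][:,0],zt));print("bore",C,e)
mm=(d>0)&(abs(W[...,2]-.05)<.005)&(near<.16)
mm=cv2.morphologyEx(mm.astype(np.uint8),cv2.MORPH_OPEN,np.ones((5,5)))
print(cv2.minAreaRect(W[mm>0][:,:2].astype(np.float32)*1000))
A=np.array([.5462,-.0543])
g=A-C[:2];print("tool dx,dy",g@[-.961,.278],g@[.278,.961])
E
```

```text
bore [ 0.54467066 -0.05369337  0.01469621] 0.00019846921119963737
((544.0786743164062, -54.182594299316406), (150.02011108398438, 175.38125610351562), 87.3536605834961)
tool dx,dy -0.001638333734594983 -0.00015781202022217952
```

```bash
python3 -m jog '[[-0.0016,0,0.01,0,0,0,0.05],[0,0,0.015,0,0,0,0.05],[0,0,0.008,0,0,0,0.05],[0,0,0.006,0,0,0,0.05],[0,0,0.006,0,0,0,0.05],[0,0,0.006,0,0,0,0.05],[0,0,0,0,0,0,0.05]]'
```

```text
time_s: 6.05
tool_pos: [0.5467, -0.0545, 0.1175]
tool_rot: [-0.001, 0.14, 0.99, 0.0]
contact_force: [0.0, 0.1, -1.7]
width: 0.0653
grasp_force: 67.6
```

```bash
python3 -m jog '[[0,0,0.01,0,0,0,0.05],[0,0,0.01,0,0,0,0.05],[0,0,0.01,0,0,0,0.05],[0,0,0.006,0,0,0,0.05],[0,0,0.002,0,0,0,0.05],[0,0,0.0015,0,0,0,0.05],[0,0,0.001,0,0,0,0.05],[0,0,0,0,0,0,0.05]]'
```

```text
time_s: 6.72
tool_pos: [0.5471, -0.0546, 0.0782]
tool_rot: [0.0, 0.14, 0.99, -0.0]
contact_force: [-2.2, -0.3, -2.1]
width: 0.065
grasp_force: 67.6
```

```bash
python3 -m jog '[[0.0006,0,0.001,0,0,0,0.05],[0,0,0.0005,0,0,0,0.05],[0,0,0,0,0,0,0.05],[0,0,0,0,0,0,0.0854],[0,0,0,0,0,0,0.0854],[0,0,0,0,0,0,0.0854],[0,0,0,0,0,0,0.0854],[0,0,-0.02,0,0,0,0.0854],[0,0,-0.03,0,0,0,0.0854],[0,0,-0.04,0,0,0,0.0854],[0,0,-0.04,0,0,0,0.0854],[0,0,0,0,0,0,0.0854],[0,0,0,0,0,0,0.0854],[0,0,0,0,0,0,0.0854]]'
python3 - <<'E'
from h import *
im,d,c,s=shot("w5");W=cloud("wrist",d,c);print(s["tool_pos"])
near=np.linalg.norm(W[...,:2]-[.5462,-.0543],axis=-1)
m=(d>0)&(abs(W[...,2]-.11)<.008)&(near<.04);p=W[m]
A=np.c_[p[:,:2]-p[:,:2].mean(0),np.ones(len(p))];k=np.linalg.lstsq(A,p[:,2],rcond=None)[0];print("rim plane",len(p),k)
mm=cv2.morphologyEx(m.astype(np.uint8),cv2.MORPH_CLOSE,np.ones((3,3)))
cn=max(cv2.findContours(mm,0,1)[0],key=cv2.contourArea);print(circ(ray(c,cv2.convexHull(cn)[:,0],k[2])))
m=(d>0)&(W[...,2]>.130)&(W[...,2]<.15)&(near<.03);q=W[m];print("bar",len(q),np.percentile(q[:,2],[5,50,90,98]),cv2.minAreaRect(q[:,:2].astype(np.float32)*1000))
m=(d>0)&(abs(W[...,2]-.121)<.0055)&(near<.014)&(near>.006);print("shoulder z",m.sum(),np.percentile(W[m][:,2],[20,50,80]))
E
```

```text
time_s: 7.88
tool_pos: [0.5463, -0.0543, 0.2064]
tool_rot: [-0.0, 0.14, 0.99, -0.0]
contact_force: [-0.0, 0.5, 0.2]
width: 0.0856
grasp_force: 0.0
[ 0.54633472 -0.05429213  0.20636241]
rim plane 4718 [ 0.00252965 -0.00491336  0.11034082]
(array([ 0.54634075, -0.05348635,  0.03269717]), np.float64(0.0001954404600760136))
bar 346 [0.13469946 0.13749509 0.13848953 0.13912119] ((546.3117065429688, -54.251129150390625), (6.560391902923584, 25.76753044128418), 85.29511260986328)
shoulder z 845 [0.12179294 0.12339642 0.1242164 ]
```

Cartridge seated and level (rim at z 0.110). Now the end plate.

```bash
python3 -m jog '[[0.0198,0.0264,0,0,0,0,0.0854],[0.0198,0.0264,0,0,0,0,0.0854],[0.0198,0.0264,0,0,0,0,0.0854],[0.0198,0.0264,0.01,0,0,0,0.0854],[0.0198,0.0264,0.01,0,0,0,0.0854],[0.0198,0.0264,0.01,0,0,0,0.0854],[0.0198,0.0264,0.01,0,0,0,0.0854],[0.0198,0.0264,0.01,0,0,0,0.0854],[0.0198,0.0264,0.02,0,0,0,0.0854],[0.0198,0.0264,0.01,0,0,0,0.0854],[0,0,0,0,0,0,0.0854],[0,0,0,0,0,0,0.0854],[0,0,0,0,0,0,0.0854]]'
python3 - <<'E'
from h import *
im,d,c,s=shot("w6");W=cloud("wrist",d,c);print(s["tool_pos"])
near=np.linalg.norm(W[...,:2]-[.429,.254],axis=-1)
m=(d>0)&(abs(W[...,2]-.02)<.005)&(near<.05);print(m.sum(),np.median(W[m],0))
mm=cv2.morphologyEx(m.astype(np.uint8),cv2.MORPH_CLOSE,np.ones((3,3)))
cn=max(cv2.findContours(mm,0,1)[0],key=cv2.contourArea);C,_=circ(ray(c,cv2.convexHull(cn)[:,0],.02));print(C)
e=C[:2]-s["tool_pos"][:2];print("tool dx,dy",e@[-.961,.278],e@[.278,.961])
E
```

```text
time_s: 9.02
tool_pos: [0.4295, 0.254, 0.126]
tool_rot: [-0.0, 0.14, 0.99, -0.0]
contact_force: [-0.0, -1.0, -0.9]
width: 0.0854
grasp_force: 0.0
[0.42948478 0.25402424 0.12598439]
2374 [0.42794015 0.25420849 0.02023045]
[0.42888622 0.25391201 0.02574062]
tool dx,dy 0.0005440220682502871 -0.00027425285721173427
```

```bash
python3 -m jog '[[0.0005,0,0.035,0,0,0,0.0854],[0,0,0.035,0,0,0,0.0854],[0,0,0.025,0,0,0,0.0854],[0,0,0.016,0,0,0,0.0854],[0,0,0.008,0,0,0,0.0854],[0,0,0,0,0,0,0.0854],[0,0,0,0,0,0,0.045],[0,0,0,0,0,0,0.045],[0,0,0,0,0,0,0.045],[0,0,0,0,0,0,0.045],[0,0,0,0,0,0,0.045],[0,0,0,0,0,0,0.045]]'
```

```text
time_s: 10.07
tool_pos: [0.4301, 0.2546, 0.0096]
tool_rot: [0.001, 0.14, 0.99, 0.0]
contact_force: [-4.0, -4.9, 18.4]
width: 0.0503
grasp_force: 58.8
```

```bash
python3 -m jog '[[0,0,-0.01,0,0,0,0.045],[0,0,-0.03,0,0,0,0.045],[0,0,-0.04,0,0,0,0.045],[-0.01,-0.0134,-0.04,0,0,0,0.045],[-0.0195,-0.026,-0.03,0,0,0,0.045],[-0.0195,-0.026,-0.012,0,0,0,0.045],[-0.02,-0.026,0,0,0,0,0.045],[-0.02,-0.026,0,0,0,0,0.045],[-0.02,-0.026,0,0,0,0,0.045],[-0.02,-0.026,0,0,0,0,0.045],[-0.02,-0.026,0,0,0,0,0.045],[-0.02,-0.026,0,0,0,0,0.045],[-0.02,-0.026,0,0,0,0,0.045],[-0.0189,-0.026,0,0,0,0,0.045],[-0.01,-0.0145,0,0,0,0,0.045],[0,0,0,0,0,0,0.045],[0,0,0,0,0,0,0.045],[0,0,0,0,0,0,0.045],[0,0,0,0,0,0,0.045]]'
python3 - <<'E'
from h import *
im,d,c,s=shot("w7");W=cloud("wrist",d,c);T=s["tool_pos"];print(T,s["width"])
zt=T[2]-.0096+.02
near=np.linalg.norm(W[...,:2]-T[:2],axis=-1)
m=(d>0)&(abs(W[...,2]-zt)<.006)&(near<.03);p=W[m]
A=np.c_[p[:,:2]-p[:,:2].mean(0),np.ones(len(p))];k=np.linalg.lstsq(A,p[:,2],rcond=None)[0];print("plane",len(p),k,zt)
m=((d>0)&(abs(W[...,2]-k[2])<.003)&(near<.03)).astype(np.uint8)
m=cv2.morphologyEx(m,cv2.MORPH_CLOSE,np.ones((3,3)))
cs,h=cv2.findContours(m,cv2.RETR_CCOMP,1)
i=max([i for i in range(len(cs)) if h[0][i][3]>=0],key=lambda i:cv2.contourArea(cs[i]))
C,e=circ(ray(c,cs[i][:,0],k[2]));print("bore",C,e)
g=np.array([.5463,-.0543])-C[:2];print("tool dx,dy",g@[-.961,.278],g@[.278,.961])
E
```

```text
time_s: 11.65
tool_pos: [0.5574, -0.0795, 0.1669]
tool_rot: [0.0, 0.14, 0.99, -0.0]
contact_force: [-0.1, -0.2, -2.1]
width: 0.05
grasp_force: 62.5
[ 0.55737665 -0.07948757  0.16685108] 0.05002565875660141
plane 7559 [ 0.00331917 -0.00499423  0.17701255] 0.1772510803349389
bore [ 0.55621172 -0.07833186  0.01463071] 0.00019455495904333216
tool dx,dy 0.016206015159716366 0.020339158314353047
```

```bash
python3 -m jog '[[0.0082,0.0103,0,0,0,0,0.045],[0.008,0.01,0,0,0,0,0.045],[0,0,0.003,0,0,0,0.045],[0,0,0.005,0,0,0,0.045],[0,0,0.007,0,0,0,0.045],[0,0,0.007,0,0,0,0.045],[0,0,0.007,0,0,0,0.045],[0,0,0.006,0,0,0,0.045],[0,0,0.005,0,0,0,0.045],[0,0,0.003,0,0,0,0.045],[0,0,0,0,0,0,0.045]]'
```

```text
time_s: 12.62
tool_pos: [0.5473, -0.0563, 0.1224]
tool_rot: [-0.001, 0.14, 0.99, 0.0]
contact_force: [-2.6, 1.9, -2.3]
width: 0.0498
grasp_force: 62.4
```

```bash
python3 -m jog '[[-0.0006,0.0008,0.0015,0,0,0,0.045],[0,0,0.0012,0,0,0,0.045],[0,0,0,0,0,0,0.045],[0,0,0,0,0,0,0.0854],[0,0,0,0,0,0,0.0854],[0,0,0,0,0,0,0.0854],[0,0,0,0,0,0,0.0854],[0,0,-0.02,0,0,0,0.0854],[0,0,-0.03,0,0,0,0.0854],[0,0,-0.03,0,0,0,0.0854],[0,0,0,0,0,0,0.0854],[0,0,0,0,0,0,0.0854],[0,0,0,0,0,0,0.0854]]'
python3 - <<'E'
from h import *
im,d,c,s=shot("w8");W=cloud("wrist",d,c);print(s["tool_pos"],s["q"].round(2))
near=np.linalg.norm(W[...,:2]-[.5463,-.0543],axis=-1)
for z,R0,R1 in((.13,.016,.027),(.116,.028,.034)):
    m=(d>0)&(abs(W[...,2]-z)<.005)&(near<R1)&(near>R0);p=W[m]
    A=np.c_[p[:,:2]-p[:,:2].mean(0),np.ones(len(p))];k=np.linalg.lstsq(A,p[:,2],rcond=None)[0];print("plane",len(p),k,np.median(p[:,2]))
m=(d>0)&(W[...,2]>.127)&(near<.04);mm=cv2.morphologyEx(m.astype(np.uint8),cv2.MORPH_CLOSE,np.ones((3,3)))
cn=max(cv2.findContours(mm,0,1)[0],key=cv2.contourArea);print(circ(ray(c,cv2.convexHull(cn)[:,0],.13)))
E
```

```text
time_s: 13.7
tool_pos: [0.5483, -0.0557, 0.2001]
tool_rot: [-0.0, 0.14, 0.99, -0.0]
contact_force: [0.9, 0.5, -0.4]
width: 0.0852
grasp_force: 0.0
[ 0.54833463 -0.05572205  0.2001225 ] [-0.24  0.11  1.54 -0.    1.49 -1.53]
plane 2879 [ 0.00431878 -0.00343482  0.13011956] 0.13025804644000596
plane 1290 [ 0.01033525 -0.00611284  0.11603661] 0.11617830089711274
(array([ 0.73164033, -0.1083472 ,  0.1407293 ]), np.float64(0.0011387673211114002))
```

End plate seated (top at z 0.130, level). Now the cap.

```bash
python3 -m jog '[[0.0043,0.0346,0,0,0,0,0.0854],[0.0043,0.0346,0,0,0,0,0.0854],[0.0043,0.0346,0,0,0,0,0.0854],[0.0043,0.0346,0,0,0,0,0.0854],[0.0043,0.0346,0.01,0,0,0,0.0854],[0.0043,0.0346,0.01,0,0,0,0.0854],[0.0043,0.0346,0.01,0,0,0,0.0854],[0.0043,0.0346,0.01,0,0,0,0.0854],[0.0043,0.0346,0.01,0,0,0,0.0854],[0.0043,0.0341,0.01,0,0,0,0.0854],[0,0,0.01,0,0,0.1125,0.0854],[0,0,0,0,0,0.1125,0.0854],[0,0,0,0,0,0.1125,0.0854],[0,0,0,0,0,0.1125,0.0854],[0,0,0,0,0,0,0.0854],[0,0,0,0,0,0,0.0854],[0,0,0,0,0,0,0.0854]]'
python3 - <<'E'
from h import *
from scipy.spatial.transform import Rotation as Ro
im,d,c,s=shot("w9");W=cloud("wrist",d,c);T=s["tool_pos"];q=s["tool_rot"];R=Ro.from_quat(q[[1,2,3,0]]).as_matrix();print(T,R.round(3).tolist(),s["q"].round(2))
near=np.linalg.norm(W[...,:2]-[.603,.289],axis=-1)
m=(d>0)&(abs(W[...,2]-.018)<.004)&(near<.05);print(m.sum())
cn=max(cv2.findContours(m.astype(np.uint8),0,1)[0],key=cv2.contourArea);C,e=circ(ray(c,cv2.convexHull(cn)[:,0],.018));print(C,e)
g=C[:2]-T[:2];print("tool dx,dy",g@R[:2,0],g@R[:2,1])
h=cv2.cvtColor(im,cv2.COLOR_BGR2GRAY);near=np.linalg.norm(W[...,:2]-C[:2],axis=-1)
m=((h>100)&(near<.02)).astype(np.uint8);cs=cv2.findContours(m,0,1)[0];cn=max(cs,key=cv2.contourArea)
pp=ray(c,cn[:,0],.005)*1000;print("slot",cv2.minAreaRect(pp[:,:2].astype(np.float32)))
E
```

```text
time_s: 15.17
tool_pos: [0.603, 0.288, 0.1299]
tool_rot: [-0.0, 0.356, 0.935, -0.0]
contact_force: [0.3, 0.6, 0.7]
width: 0.0854
grasp_force: 0.0
[0.60300843 0.28796225 0.12992325] [[-0.747, 0.665, -0.001], [0.665, 0.747, -0.0], [0.0, -0.001, -1.0]] [ 0.33  0.39  1.34 -0.    1.41 -0.51]
2118
[0.60318748 0.28866102 0.03144412] 6.728520359972415e-05
tool dx,dy 0.000331179325577614 0.0006408298812603475
slot ((603.5235595703125, 288.3560791015625), (28.975086212158203, 8.155166625976562), 61.76076889038086)
```

View pics/w9.png

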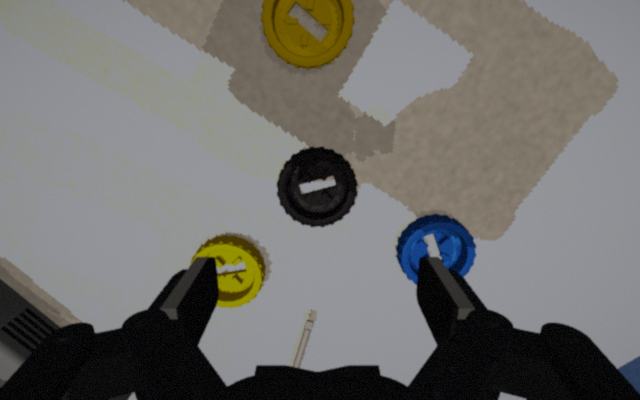

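The black cap is at (317,187) with its slot along world 61.8°, and the fingers will pass clear of the yellow and blue caps. I'll descend and grip.

```bash
python3 -m jog '[[0.0003,0.0006,0.035,0,0,0,0.0854],[0,0,0.035,0,0,0,0.0854],[0,0,0.03,0,0,0,0.0854],[0,0,0.018,0,0,0,0.0854],[0,0,0.0075,0,0,0,0.0854],[0,0,0,0,0,0,0.0854],[0,0,0,0,0,0,0.055],[0,0,0,0,0,0,0.055],[0,0,0,0,0,0,0.055],[0,0,0,0,0,0,0.055],[0,0,0,0,0,0,0.055]]'
```

```text
time_s: 16.13
tool_pos: [0.6043, 0.2891, 0.0079]
tool_rot: [0.001, 0.358, 0.934, 0.001]
contact_force: [-4.0, -2.2, 12.9]
width: 0.059
grasp_force: 61.9
```

```bash
python3 -m jog '[[0,0,-0.015,0,0,0,0.055],[0,0,-0.035,0,0,0,0.055],[0,0,-0.04,0,0,0,0.055],[0,0,-0.04,0,0,0,0.055],[0,0,-0.037,0,0,0,0.055],[-0.0185,-0.0294,0,0,0,0,0.055],[-0.0185,-0.0294,0,0,0,0,0.055],[-0.0185,-0.0294,0,0,0,0,0.055],[-0.0185,-0.0294,0,0,0,0,0.055],[-0.0185,-0.0294,0,0,0,0,0.055],[-0.0185,-0.0294,0,0,0,0,0.055],[-0.0185,-0.0294,0,0,0,0,0.055],[-0.0185,-0.0294,0,0,0,0,0.055],[-0.0185,-0.0294,0,0,0,0,0.055],[-0.0185,-0.0294,0,0,0,0,0.055]]' && python3 -m jog '[[0,0,0,0,0,0.12,0.055],[0,0,0,0,0,0.12,0.055],[0,0,0,0,0,0.12,0.055],[0,0,0,0,0,0.12,0.055],[0,0,0,0,0,0.12,0.055],[0,0,0,0,0,0.12,0.055],[0,0,0,0,0,0.12,0.055],[0,0,0,0,0,0.12,0.055],[0,0,0,0,0,0.12,0.055],[0,0,0,0,0,0.046,0.055],[0,0,0,0,0,0,0.055],[0,0,0,0,0,0,0.055],[0,0,0,0,0,0,0.055]]'
python3 - <<'E'
from h import *
from scipy.spatial.transform import Rotation as Ro
im,d,c,s=shot("w10");W=cloud("wrist",d,c);T=s["tool_pos"];q=s["tool_rot"];R=Ro.from_quat(q[[1,2,3,0]]).as_matrix();print(T,R.round(3).tolist(),s["q"].round(2))
zt=T[2]-.0079+.018
near=np.linalg.norm(W[...,:2]-T[:2],axis=-1)
m=(d>0)&(abs(W[...,2]-zt)<.006)&(near<.034);p=W[m];print(m.sum(),np.median(p[:,2]),zt)
A=np.c_[p[:,:2]-p[:,:2].mean(0),np.ones(len(p))];print(np.linalg.lstsq(A,p[:,2],rcond=None)[0])
zf=zt-.013
g=cv2.cvtColor(im,cv2.COLOR_BGR2GRAY);np.save("pics/R.npy",R)
cv2.imwrite("pics/w10c.png",cv2.resize(im[180:400,180:460],(700,550)))
E
```

```text
time_s: 17.38
tool_pos: [0.5443, -0.0552, 0.1738]
tool_rot: [0.001, 0.358, 0.934, 0.0]
contact_force: [0.9, 0.2, -0.9]
width: 0.059
grasp_force: 64.9
time_s: 18.47
tool_pos: [0.5447, -0.0536, 0.1728]
tool_rot: [0.0, 0.8, 0.6, 0.0]
contact_force: [0.1, -0.7, -0.3]
width: 0.0591
grasp_force: 64.9
[ 0.54468965 -0.0536185   0.17283257] [[0.281, 0.96, 0.001], [0.96, -0.281, -0.0], [-0.0, 0.001, -1.0]] [-0.24  0.12  1.59 -0.    1.43  0.05]
7381 0.18299403976190592 0.1829325737264462
[0.00093955 0.00394315 0.18251715]
```

View pics/w10c.png

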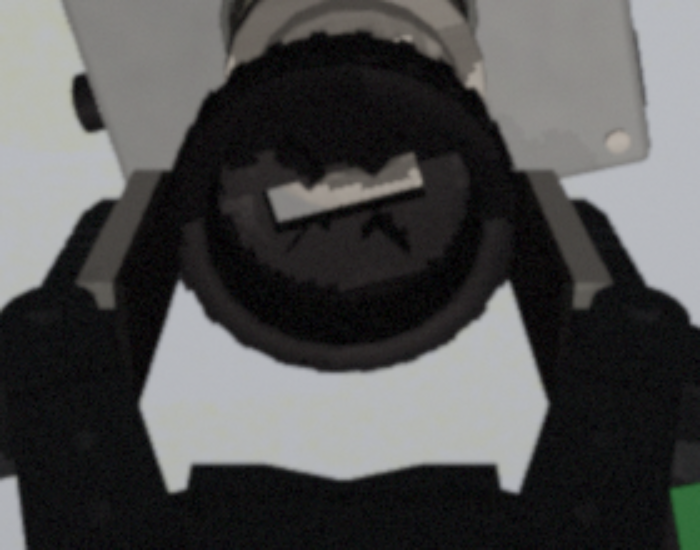

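The cap is held level, with its slot near crop (345,190). I'll measure the rim centre and slot angle.

```bash
python3 - <<'E'
from h import *
z=np.load("pics/w10.npz");d=z["d"];c=dict(z);im=cv2.imread("pics/w10.png");R=np.load("pics/R.npy");W=cloud("wrist",d,c)
T=np.array([.5447,-.0536]);zt=.1829;near=np.linalg.norm(W[...,:2]-T,axis=-1)
m=((d>0)&(abs(W[...,2]-zt)<.004)&(near<.034)).astype(np.uint8)
cn=max(cv2.findContours(m,0,1)[0],key=cv2.contourArea);P=ray(c,cv2.convexHull(cn)[:,0],zt)
# drop points near the fingers (|tool y| large)
y=(P[:,:2]-T)@R[:2,1];C,e=circ(P[abs(y)<.026]);print("rim",C,e)
cs,h=cv2.findContours(cv2.morphologyEx(m,cv2.MORPH_CLOSE,np.ones((3,3))),cv2.RETR_CCOMP,1)
i=max([i for i in range(len(cs)) if h[0][i][3]>=0],key=lambda i:cv2.contourArea(cs[i]));print("inner",circ(ray(c,cs[i][:,0],zt)))
g=cv2.cvtColor(im,cv2.COLOR_BGR2GRAY)
m=((g>75)&(near<.024)).astype(np.uint8);m[:240]=0 if False else m[:240]
cn=max(cv2.findContours(m,0,1)[0],key=cv2.contourArea)
for zf in(zt-.013,zt-.018):
    print("slot",cv2.minAreaRect((ray(c,cn[:,0],zf)[:,:2]*1000).astype(np.float32)))
A=np.array([.5463,-.0543]);k=A-C[:2];print("tool dx,dy",k@R[:2,0],k@R[:2,1])
E
```

```text
rim [ 0.54586554 -0.05180935  0.03159888] 6.643995495524829e-05
inner (array([ 0.54609588, -0.05126556,  0.02297339]), np.float64(0.0002209204079995676))
slot ((547.9884643554688, -52.21514892578125), (7.158047199249268, 24.534238815307617), 88.78629302978516)
slot ((547.3339233398438, -54.74604415893555), (7.403093338012695, 25.37415313720703), 88.7862777709961)
tool dx,dy -0.0022684208214933392 0.0011164164179563582
```

```bash
python3 -m jog '[[-0.0016,0.0008,0.006,0,0,0.02,0.055],[0,0,0.01,0,0,0,0.055],[0,0,0.006,0,0,0,0.055],[0,0,0.003,0,0,0,0.055],[0,0,0.002,0,0,0,0.055],[0,0,0.002,0,0,0,0.055],[0,0,0.001,0,0,0,0.055],[0,0,0,0,0,0,0.055]]'
```

```text
time_s: 19.18
tool_pos: [0.5449, -0.0553, 0.142]
tool_rot: [0.0, 0.807, 0.591, -0.0]
contact_force: [-0.6, 0.4, -0.2]
width: 0.0586
grasp_force: 64.9
```

```bash
python3 -m jog '[[0,0,0.0015,0,0,0,0.055],[0,0,0.0015,0,0,0,0.055],[0,0,0.001,0,0,0,0.055],[0,0,0.001,0,0,0,0.055],[0,0,0,0,0,0,0.055]]'
```

```text
time_s: 19.6
tool_pos: [0.545, -0.0553, 0.1372]
tool_rot: [0.0, 0.807, 0.591, 0.0]
contact_force: [0.7, 1.6, 2.6]
width: 0.0589
grasp_force: 65.2
```

```bash
python3 -m jog '[[0,0,0.001,0,0,0,0.055],[0,0,0.001,0,0,0,0.055],[0,0,0.001,0,0,0,0.055],[0,0,0,0,0,0,0.055]]'
```

```text
time_s: 19.93
tool_pos: [0.5449, -0.0553, 0.1341]
tool_rot: [0.0, 0.807, 0.591, 0.0]
contact_force: [-0.6, 0.4, 4.1]
width: 0.0591
grasp_force: 65.4
```

```bash
python3 -m jog '[[0,0,0.001,0,0,0,0.055],[0,0,0,0,0,0,0.055]]'; python3 -m jog '[[0,0,0.0007,0,0,0,0.055],[0,0,0,0,0,0,0.055]]'
```

```text
time_s: 20.1
tool_pos: [0.5449, -0.0554, 0.133]
tool_rot: [0.0, 0.807, 0.591, 0.0]
contact_force: [0.4, 1.3, 4.2]
width: 0.0591
grasp_force: 65.4
time_s: 20.27
tool_pos: [0.5449, -0.0554, 0.1324]
tool_rot: [0.0, 0.807, 0.591, -0.0]
contact_force: [-0.4, 0.6, 4.4]
width: 0.0587
grasp_force: 65.5
```

```bash
python3 -m jog '[[0,0,0.0005,0,0,0,0.055],[0,0,0,0,0,0,0.055]]'
```

```text
time_s: 20.43
tool_pos: [0.5449, -0.0554, 0.1319]
tool_rot: [0.0, 0.807, 0.591, -0.0]
contact_force: [-0.4, -0.5, 4.7]
width: 0.0592
grasp_force: 65.5
```

```bash
python3 -m jog '[[0,0,0.0005,0,0,0,0.055],[0,0,0,0,0,0,0.055]]'; python3 -m jog '[[0,0,0.0005,0,0,0,0.055],[0,0,0,0,0,0,0.055]]'
```

```text
time_s: 20.6
tool_pos: [0.5449, -0.0554, 0.1315]
tool_rot: [0.0, 0.807, 0.591, 0.0]
contact_force: [-0.7, 0.5, 6.3]
width: 0.059
grasp_force: 65.6
time_s: 20.77
tool_pos: [0.545, -0.0554, 0.1315]
tool_rot: [0.0, 0.807, 0.591, 0.0]
contact_force: [-0.4, 1.1, 10.8]
width: 0.0592
grasp_force: 66.2
```

```bash
python3 -m jog '[[0,0,0.0005,0,0,0,0.055],[0,0,0,0,0,0,0.055]]'
```

```text
time_s: 20.93
tool_pos: [0.545, -0.0554, 0.1314]
tool_rot: [0.0, 0.807, 0.591, 0.0]
contact_force: [-4.7, 0.6, 16.3]
width: 0.0591
grasp_force: 66.9
```

The cap bottomed on the shoulder at TCP z 0.1315. Now I turn it clockwise.

```bash
python3 -m jog '[[0,-0.0002,-0.0003,0,0,0.08,0.055],[0,-0.0002,0,0,0,0.11,0.055],[0,-0.0002,0,0,0,0.11,0.055],[0,-0.0002,0,0,0,0.11,0.055],[0,0,0,0,0,0,0.055]]'
```

```text
time_s: 21.35
tool_pos: [0.5446, -0.0551, 0.1315]
tool_rot: [0.001, 0.912, 0.41, 0.001]
contact_force: [0.0, -0.7, 11.7]
width: 0.0592
grasp_force: 66.2
```

```bash
python3 -m jog '[[0,-0.0002,0,0,0,0.115,0.055],[0,-0.0002,0,0,0,0.115,0.055],[0,-0.0002,0,0,0,0.115,0.055],[0,-0.0002,0,0,0,0.115,0.055],[0,0,0,0,0,0,0.055]]'
```

```text
time_s: 21.77
tool_pos: [0.5441, -0.0545, 0.1315]
tool_rot: [0.0, 0.981, 0.192, 0.001]
contact_force: [-0.1, -0.1, 11.5]
width: 0.059
grasp_force: 66.2
```

```bash
python3 -m jog '[[0,-0.0002,0,0,0,0.115,0.055],[0,-0.0002,0,0,0,0.115,0.055],[0,-0.0002,0,0,0,0.115,0.055],[0,-0.0002,0,0,0,0.115,0.055],[0,0,0,0,0,0,0.055]]'; python3 -c "
from rig import r;print(r.read_state()['moment'])"
```

```text
time_s: 22.18
tool_pos: [0.5443, -0.0539, 0.1315]
tool_rot: [0.0, 0.999, -0.037, 0.001]
contact_force: [3.8, -1.3, 9.9]
width: 0.0592
grasp_force: 66.0
[-0.30262636 -0.58163766 -0.04253238]
```

```bash
python3 -m jog '[[0,0,-0.001,0,0,0,0.055],[0,0,-0.001,0,0,0,0.055],[0,0,-0.001,0,0,0,0.055],[0,0,-0.0003,0,0,0,0.055],[0,0,0,0,0,0,0.055]]'
```

```text
time_s: 22.6
tool_pos: [0.544, -0.0539, 0.1339]
tool_rot: [0.0, 0.999, -0.033, 0.001]
contact_force: [6.0, -2.2, 0.2]
width: 0.059
grasp_force: 66.3
```

```bash
python3 -m jog '[[0.0004,0,-0.0003,0,0,0,0.055],[0,0,0,0,0,0,0.055],[0,0,0,0,0,0,0.0854],[0,0,0,0,0,0,0.0854],[0,0,0,0,0,0,0.0854],[0,0,0,0,0,0,0.0854],[0,0,-0.02,0,0,0,0.0854],[0,0,-0.03,0,0,0,0.0854],[0,0,-0.03,0,0,0,0.0854],[0,0,0,0,0,0,0.0854],[0,0,0,0,0,0,0.0854],[0,0,0,0,0,0,0.0854]]'
python3 - <<'E'
from h import *
im,d,c,s=shot("w11");W=cloud("wrist",d,c);print(s["tool_pos"])
near=np.linalg.norm(W[...,:2]-[.5463,-.0543],axis=-1)
m=(d>0)&(abs(W[...,2]-.1455)<.006)&(near<.034)&(near>.022);p=W[m]
A=np.c_[p[:,:2]-[.5463,-.0543],np.ones(len(p))];print("rim plane (expect ~.1455)",len(p),np.linalg.lstsq(A,p[:,2],rcond=None)[0])
cn=max(cv2.findContours(m.astype(np.uint8),0,1)[0],key=cv2.contourArea);print(circ(ray(c,cv2.convexHull(cn)[:,0],.1455)))
u=cv2.boundingRect(cn);print(u);x,y,w,h=u
cv2.imwrite("pics/w11c.png",cv2.resize(im[max(0,y-60):y+h+60,max(0,x-60):x+w+60],None,fx=2.2,fy=2.2,interpolation=2))
E
```

```text
time_s: 23.6
tool_pos: [0.5437, -0.0535, 0.2137]
tool_rot: [-0.0, 0.999, -0.033, -0.0]
contact_force: [0.3, 0.6, 0.1]
width: 0.0854
grasp_force: 0.0
[ 0.54365146 -0.05353364  0.21366916]
rim plane (expect ~.1455) 3058 [ 0.00254308 -0.0001607   0.144511  ]
(array([ 0.5464457 , -0.05411261,  0.03141308]), np.float64(0.00012324472001491033))
(271, 158, 96, 92)
```

View pics/w11c.png

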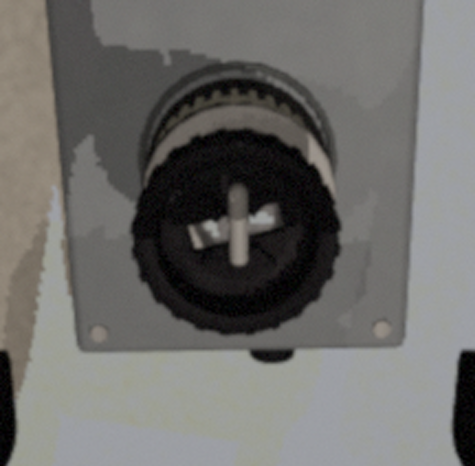

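The crop shows the T-head bar across the slot at about 77° ((238,225) in the crop). The cap is level, centred and held about 3 mm below its free height, so it is locked, and the gripper is clear.

```bash
python3 -c "
from rig import r;print(r.finish_job())"
```

```text
the job is handed in; nothing more can be done
None
```

The filter is rebuilt on the tube: cartridge, end plate and cap are all on, with the cap locked under the T-head about 77° from aligned. The wrist force I read never passed about 20 N, everything is released, and the job was handed in at about 24 s; no verdict came back.

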